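# Lock off the pump isolator

## Task

Lock off the pump at its isolator: press the red end of the rocker down until it snaps over past its centre and stays down, then push the yellow shutter along its rails by its upright tab until it is fully home against its stop, covering the green end. Feel your way, because the height of the switch is not known exactly: never push with more than 25 N. Leave the vial, the jar and the padlock beside it where they are.

Things in the scene. Friction and masses are not known exactly. Their poses are not given: they have to be found in the camera images.
- isolator: Grey isolator enclosure, 96 x 196 x 36 mm, bolted down; origin at the centre of its underside, z up, y along its long side: red rocker end towards +y, yellow shutter towards -y. A black switch module (64 x 170 mm) on top carries both. It is packed up differently in each unit: true heights are up to 9 mm above or below the nominal ones, and it sits up to 4 mm off along y; not measured.
- rocker_nominal (a point): Nominal middle of the rocker's pivot, fixed to the enclosure at x 0, y 38, z 78 mm in its frame; its axes are the enclosure's. The true pivot is up to 9 mm higher or lower and 4 mm off along y: find it by touch. The rocker is 38 mm wide (x), reaches 42 mm either side of the pivot along y (red +y, green -y) and is 10 mm thick, pivot at mid-thickness.
- tab_nominal (a point): Nominal middle of the outer (-y) face of the shutter's upright tab at shutter travel 0; fixed to the enclosure at x 0, y -58, z 113 mm. True face: up to 9 mm higher or lower, 4 mm off along y, plus the travel along +y. Push this face towards +y. Tab 34 mm wide (x), 6 thick (y), 28 tall, standing on the yellow plate (70 x 44 mm) that rides on rails.
- rocker (a joint): Rocker tilt, rad: -0.22 green end fully down (start), 0 level = centre, +0.22 red end fully down. An over-centre spring drives it from the centre to either hard stop: pressed 34 mm from the pivot, the red end resists with 8 to 10 N at first, less towards the centre (7.5 mm down) and not at all past it, where it snaps down the other 7.5 mm by itself and stays.
- shutter (a joint): Travel of the shutter towards +y, m: 0 fully back, 0.050 fully home over the green end, against a hard stop. Moves with about 4 N of friction and stays where it is left. Starts between 0 and 0.012.
- vial_0_mid (a point): Small sample vial with black cap, 25 mm across, 67 mm tall, standing near the isolator; point at its centre. Bystander.
- brown_jar_mid (a point): Brown jar with lid, 55 mm across, 87 mm tall, standing near the isolator; point at its centre. Bystander.
- padlock_mid (a point): Red padlock lying flat, 65 x 36 x 18 mm, near the isolator; point half-way up at its middle. Bystander.

How it is judged:
By the outcome, as a careful person would: the job done as asked, in the order asked, and still so for the second after the job is handed in, with the robot touching nothing.
It also fails if it takes over 48 s, if anything falls off the work surface, if the arm or the gripper's body presses on something with over 40 N, if the wrist force passes 120 N, or if a joint passes its speed limit or range.

## Robot

A 6-joint arm with a two-finger parallel gripper is mounted at the origin on a cart in front of the work surface, level with it; the furniture and walls round the work are solid. World frame = base frame: x ahead of the robot, y to its left, z up, the work surface at z = 0. Lengths are in m, angles in rad, forces in N, time in s.
With the tool pointing down it reaches from about 0.375 to 0.925 m from the base axis. Payload 5.7 kg.
Tool frame: the origin (TCP) lies midway between the tips of the shut fingers; the grasp point (between the pads) lies behind it (ctrl.pinch_z is the z of the grasp point in the tool frame, in m); z points along the fingers, y is the line along which they close (so a half turn about z gives the same grasp; the last joint's range is limited). The gripper opens to 85 mm and grips with 20 to 120 N. Pads are 22 mm wide; open, the fingers measure 114 mm over their backs; the gripper's body (76 mm by 85 mm) begins 54 mm behind the grasp point. The pads swing forward as they close: fully open they stand 13 mm farther back than shut.
Start: joints at [-1.314, 0.359, 1.51, -0, 1.272, -0.115], TCP at [0.218, -0.559, 0.231] pointing down, gripper open.
Joint ranges: [-2.97, 2.97], [-1.01, 2.36], [0.21, 2.38], [-0.96, 4.11], [0.2, 2.71], [-2.98, 2.98]. Speed limits (rad/s): [2.39, 2.39, 3.14, 3.14, 3.14, 3.14].

## Interface

Orientations are given as a rotation vector (axis times angle).
In Python, from rig import ctrl gives the robot as it stands. The module is installed in compiled form; this text tells all that it offers.
- The arm moves only by the tool play_rows, never from a script. Its argument "commands" is a list of rows, each an object of numbers: "x", "y", "z": the shift along the tool's x, y, z in m; "rx", "ry", "rz": the turn, a rotation vector about the tool's x, y, z in rad; "grip": the opening, from 0 (shut) to 1 (fully open). In form: [{"x": .., "y": .., "z": .., "rx": .., "ry": .., "rz": .., "grip": ..}, ...]. A call has 1 to 8 rows; each row is the pose to reach, as a shift and turn from the pose commanded when the call began, along the tool's axes at that moment; what a row does not reach only later rows make up. A row lasts 1/8 s, in which the tool goes at most 62.5 mm and 10.7 degrees, less where a joint would pass 70% of its speed; a pose out of reach is approached as far as the arm can. A call with a gripper value outside its range is refused whole. The fingers move at their own pace and stop on an object; "force" is the grip in N (left out, the last holds). Time passes only in rows, so rows that repeat a pose let the fingers close. It gives the time, the measured TCP pose, the force, the opening and the grip force at its end, in the units of the state.
- ctrl.sense(): the state, without advancing time (a new reading comes with each control period).
- ctrl.snapshot(name): name is "scene" or "top" or "wrist"; returns a dict with "pixels" (420x560x3 uint8, blue, green, red), "K" (3x3 intrinsics, pixels), "D" ([k1, k2, p1, p2, k3] as OpenCV has them; the pictures are not rectified), "position" and "rotation" of the camera in the world; the wrist camera has in their place "tool_from_camera" (4x4, takes a point from camera to tool coordinates, whose origin is the TCP and whose axes are the flange's). Camera axes: x right, y down, z forward; pixel columns grow to the right and rows downward; lengths in m; the calibration is good to about 2 mm. A picture is of the moment at which its call begins: read the wrist's pose just before it. There is no depth.
- ctrl.close_job(): hands the job in; it is judged then, once.
The state is a dict: "t": time; "joint_positions": joint angles; "qvel": joint speeds; "effort": joint torques, N m; "tcp_pos": TCP position; "tcp_rot": TCP orientation; "contact_force": force on the tool from outside, world axes, zero at the start; "wrist_torque": the same for the moment, N m; "width": opening from 0.0 (shut) to 1.0 (fully open); "grasp_force": force on a finger pad.
Only numpy, scipy, OpenCV 4.12 (cv2) and the standard library are available. Lean on these libraries where they do the work, as an engineer would, in place of code of your own. Each camera call takes 0.05 s, during which the arm holds its last target. There are 200 camera calls.

## Working session

There is one attempt and no reset: what is moved stays moved. The work goes in short steps, Python scripts to look and compute and a tool call to move; the robot and the scene stay as the last step left them, time stands still between calls to the robot, and variables do not carry over. Pictures are saved under pics/ and viewed, at most 10 in all, crops included, and the job is handed in when it is done.

Besides the shell and the picture viewer there is one more tool, called after ">>>" by a JSON object that holds its "fn" and its "kwargs", one argument or row to a line. play_rows: Moves the arm, as the interface text tells. Its arguments: {"type":"object","properties":{"commands":{"type":"array"},"force":{"type":"number"}},"required":["commands"]}

```bash
mkdir -p pics; python3 - <<'E'
from rig import ctrl
import cv2,numpy as np
s=ctrl.sense();print(s, ctrl.pinch_z)
for n in("scene","top"):
    d=ctrl.snapshot(n);cv2.imwrite(f"pics/{n}.png",d["pixels"])
    np.savez(f"{n}.npz",**d);print(n,d["K"],d["D"],d["position"],d["rotation"])
E
```

```text
{'t': 0.0, 'joint_positions': array([-1.31409916e+00,  3.59503722e-01,  1.51147179e+00, -5.01623936e-06,
        1.27253072e+00, -1.15072625e-01]), 'qvel': array([ 0.00123703,  0.00080837, -0.00124345,  0.00055204,  0.00054366,
       -0.0001061 ]), 'effort': array([-8.32574660e-04, -5.27617335e+01, -2.78625458e+01, -3.61103603e-04,
        1.33336094e-02, -9.88908965e-06]), 'tcp_pos': array([ 0.21778288, -0.5583136 ,  0.2304394 ]), 'tcp_rot': array([-3.08559673e+00, -5.80266966e-01,  2.20048944e-04]), 'contact_force': array([-0.08564377,  0.9547735 ,  0.37531503]), 'wrist_torque': array([0.00478124, 0.00513774, 0.03170354]), 'grasp_force': 0.0, 'width': 1.002239997159604} -0.0187
scene [[455.51995433   0.         276.52796005]
 [  0.         455.51995433 203.7774333 ]
 [  0.           0.           1.        ]] [-0.14956563  0.          0.          0.          0.        ] [0.03012473 0.62621751 0.41500297] [-0.87995174  2.14808955 -1.45272509]
top [[475.58283918   0.         276.73528159]
 [  0.         475.58283918 212.73056756]
 [  0.           0.           1.        ]] [-0.07363238  0.          0.          0.          0.        ] [0.44641581 0.03239892 0.93717126] [-2.12745374  2.1563471  -0.19463785]
```

View pics/top.png

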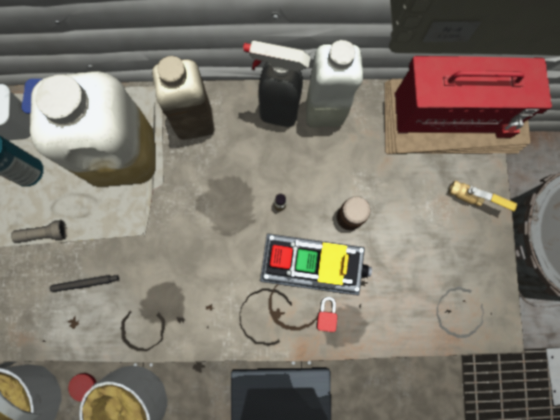

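View pics/scene.png

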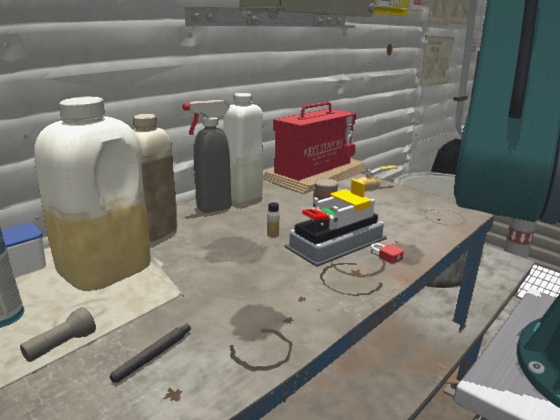

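The top view shows the isolator near (313,264), with red at (282,257), green at (307,260) and yellow at (333,264). The vial is at (280,202), the jar at (353,213) and the padlock at (328,315).

```bash
cat > h.py <<'E'
import cv2,numpy as np
from scipy.spatial.transform import Rotation as R
def load(n):
    d=np.load(n+".npz");return {k:d[k] for k in d}
def ray(d,p):
    u=cv2.undistortPoints(np.array([[p]],float),d["K"],d["D"])[0,0]
    r=d["rotation"]; r=R.from_rotvec(r).as_matrix() if r.size==3 else r
    return d["position"],r@np.array([u[0],u[1],1])
def onz(d,p,z):
    o,v=ray(d,p);return o+v*(z-o[2])/v[2]
def cross(d1,p1,d2,p2):
    o1,v1=ray(d1,p1);o2,v2=ray(d2,p2);t=np.linalg.lstsq(np.c_[v1,-v2],o2-o1,rcond=None)[0]
    a,b=o1+v1*t[0],o2+v2*t[1];return (a+b)/2,np.linalg.norm(a-b)
def masks(im):
    h=cv2.cvtColor(im,cv2.COLOR_BGR2HSV)
    f=lambda a,b:cv2.inRange(h,a,b)
    return {"red":f((0,180,120),(8,255,255))|f((172,180,120),(180,255,255)),"green":f((45,120,60),(80,255,255)),"yellow":f((22,150,120),(35,255,255))}
E
python3 - <<'E'
from h import *
for n,(x0,y0,x1,y1) in {"top":(240,180,390,340),"scene":(260,165,410,275)}.items():
    d=load(n);im=d["pixels"]
    for k,m in masks(im).items():
        c,l,st,ce=cv2.connectedComponentsWithStats(m)
        for i in range(1,c):
            if st[i,4]>15 and x0<ce[i][0]<x1 and y0<ce[i][1]<y1: print(n,k,st[i],ce[i].round(1), cv2.minAreaRect(np.argwhere(l==i)[:,::-1].astype(np.float32)))
    cv2.imwrite(f"pics/{n}_c.png",cv2.resize(im[y0:y1,x0:x1],None,fx=4 if n=="top" else 5,fy=4 if n=="top" else 5,interpolation=cv2.INTER_CUBIC)[:600])
E
```

```text
top red [270 245  22  24 433] [280.7 256.6] ((280.6999816894531, 256.6000061035156), (20.223255157470703, 21.637468338012695), 8.130102157592773)
top green [296 249  22  24 445] [306.4 260.3] ((306.4599914550781, 260.2799987792969), (20.223255157470703, 22.203153610229492), 8.130102157592773)
top yellow [ 318  243   31   42 1022] [332.5 263.5] ((333.1769714355469, 263.58465576171875), (28.52798843383789, 39.31901168823242), 7.125016689300537)
scene red [303 209  25  10 141] [315.1 214. ] ((315.0, 213.5), (9.0, 24.0), 90.0)
scene green [322 209  13   7  43] [328.7 211.1] ((328.5000305175781, 210.50003051757812), (12.969193458557129, 4.0249223709106445), 26.56505012512207)
scene yellow [381 166  15   3  33] [388.2 166.9] ((388.0, 167.0), (2.0, 14.0), 90.0)
scene yellow [330 179  40  33 599] [354.  195.3] ((352.9294128417969, 197.31765747070312), (31.905742645263672, 35.12699508666992), 57.528804779052734)
```

View pics/top_c.png

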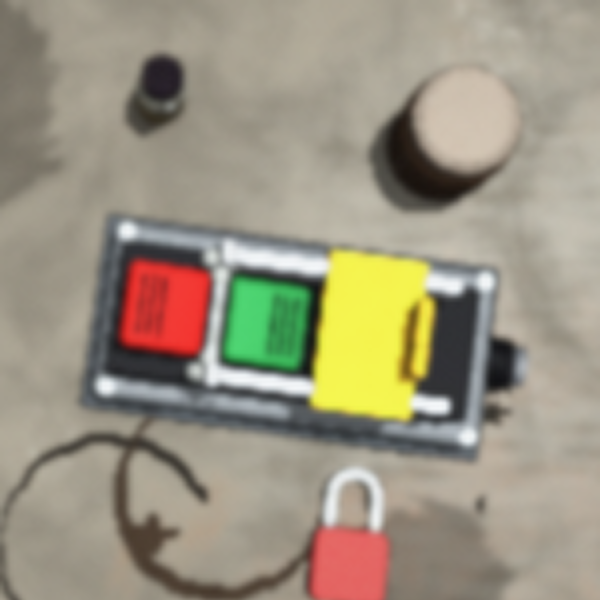

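View pics/scene_c.png

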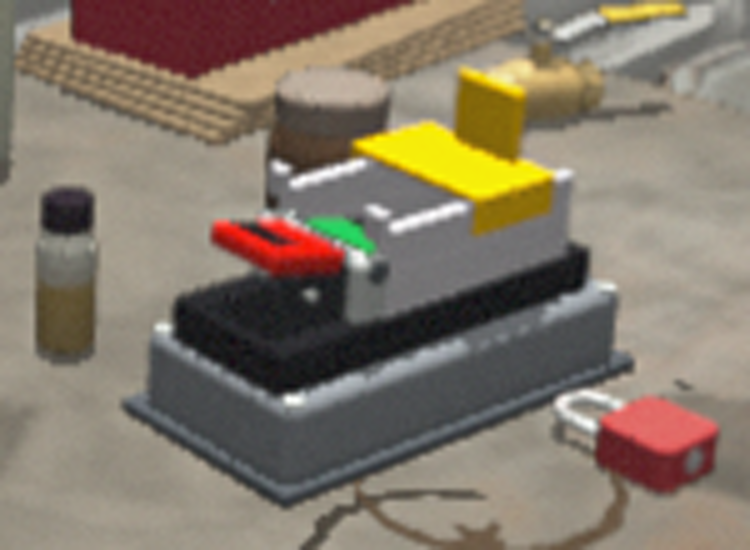

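```bash
python3 - <<'E'
from h import *
t,s=load("top"),load("scene")
T=lambda u,v:(240+(u+.5)/4-.5,180+(v+.5)/4-.5); S=lambda u,v:(260+(u+.5)/5-.5,165+(v+.5)/5-.5)
B=np.array([onz(t,T(*p),.038) for p in [(127,231),(104,386),(485,282),(467,437)]])
print(B.round(4)); c=B.mean(0); y=(B[0]+B[1]-B[2]-B[3]);y/=np.linalg.norm(y);x2=(B[2]+B[0]-B[1]-B[3]);print("c",c,"y",y,"yaw",np.degrees(np.arctan2(y[1],y[0])),x2/np.linalg.norm(x2),"sizes",np.linalg.norm(B[0]-B[2]),np.linalg.norm(B[0]-B[1]))
x=np.array([y[1],-y[0],0]);F=lambda p:np.round([(p-c)@x*1e3,(p-c)@y*1e3,p[2]*1e3],1)
for n,a,b in [("red far",(132,261),(213,224)),("red near",(120,345),(275,262)),("tab far +y top",(421,297),(460,69)),("tab near +y",(410,380),(523,91)),("plate far front",(331,251),(355,147)),("plate near front",(312,406),(473,205)),
 ("bolt1",(127,231),(163,328)),("bolt2",(104,386),(292,400)),("bolt4",(467,437),(608,288))]:
    p,e=cross(t,T(*a),s,S(*b));print(n,p.round(4),"err",round(e*1e3,1),"encl",F(p))
for n,p,z in [("vial",(162,75),.067),("jar",(466,118),.087),("lock",(350,562),.018)]:
    q=onz(t,T(*p),z);print(n,q.round(4),F(q))
E
```

```text
[[ 0.5494  0.0282  0.038 ]
 [ 0.4764  0.0399  0.038 ]
 [ 0.5227 -0.1417  0.038 ]
 [ 0.4499 -0.1302  0.038 ]]
c [ 0.49960041 -0.05096283  0.038     ] y [0.15459908 0.98797729 0.        ] yaw 81.10645514886293 [ 0.987537   -0.15738701  0.        ] sizes 0.17198117512626956 0.07396351493856446
red far [0.5304 0.0263 0.0849] err 0.1 encl [18.5 81.1 84.9]
red near [0.4938 0.0328 0.0831] err 2.0 encl [-18.7  81.9  83.1]
tab far +y top [ 0.5094 -0.0975  0.1221] err 0.3 encl [ 16.9 -44.5 122.1]
tab near +y [ 0.4745 -0.091   0.1236] err 1.0 encl [-18.6 -43.4 123.6]
plate far front [ 0.533  -0.0627  0.0914] err 0.3 encl [34.8 -6.5 91.4]
plate near front [ 0.4658 -0.0515  0.0897] err 3.2 encl [-33.3  -5.8  89.7]
bolt1 [0.5502 0.0286 0.0359] err 1.4 encl [37.7 86.4 35.9]
bolt2 [0.477  0.0403 0.0363] err 1.3 encl [-36.5  86.7  36.3]
bolt4 [ 0.4501 -0.1306  0.0353] err 0.3 encl [-36.6 -86.4  35.3]
vial [0.619  0.0111 0.067 ] [108.4  79.7  67. ]
jar [ 0.5935 -0.1267  0.087 ] [104.5 -60.3  87. ]
lock [ 0.3921 -0.0757  0.018 ] [-102.4  -41.1   18. ]
```

The scene view matches: red's outer edge spans crop (213,224) to (275,262) and the tab top spans (460,69) to (523,91). The switch module sits about 8 mm low and about 3 mm towards +y. Next I work out the approach.

```bash
cat >> h.py <<'E'
Y=np.array([.1546,.988,0]);X=np.array([.988,-.1546,0]);C=np.array([.4996,-.051,0])
def W(x,y,z): return C+X*x/1e3+Y*y/1e3+np.array([0,0,z/1e3])
def st(target=None):
    from rig import ctrl
    s=ctrl.sense();M=R.from_rotvec(s["tcp_rot"]).as_matrix();p=s["tcp_pos"];d=p-C
    print("t",round(s["t"],2),"encl",np.round([d@X*1e3,d@Y*1e3,d[2]*1e3],1),"F encl",np.round([s["contact_force"]@X,s["contact_force"]@Y,s["contact_force"][2]],2),"w",round(s["width"],2))
    E=np.c_[X,Y,[0,0,1]]
    print("tool axes in encl (cols)\n",(E.T@M).round(3))
    for G in ([X,-Y],[-X,Y],[Y,X],[-Y,-X]):
        g=np.c_[G[0],G[1],[0,0,-1]];print("rotvec to align",R.from_matrix(M.T@g).as_rotvec().round(4)) 
    if target is not None: print("move tool",(M.T@(W(*target)-p)).round(4))
E
python3 -c "
from h import *
st((0,75,140))"
```

```text
t 0.1 encl [-200.  -544.9  230.5] F encl [-0.54 -0.55 -0.18] w 1.0
tool axes in encl (cols)
 [[ 0.864  0.503 -0.001]
 [ 0.503 -0.864  0.002]
 [ 0.    -0.002 -1.   ]]
rotvec to align [-1.70e-03  3.00e-04  5.27e-01]
rotvec to align [-4.0000e-04 -2.3000e-03 -2.6146e+00]
rotvec to align [-1.4000e-03 -1.0000e-03 -1.0438e+00]
rotvec to align [-1.2000e-03  1.7000e-03  2.0978e+00]
move tool [ 0.4846 -0.435   0.0913]
```

>>> {"fn": "play_rows", "kwargs": {
  "commands": [
    {"x": 0.06,"y": -0.054,"z": 0,"rz": -0.13,"grip": 0},
    {"x": 0.12,"y": -0.108,"z": 0,"rz": -0.26,"grip": 0},
    {"x": 0.16,"y": -0.145,"z": 0,"rz": -0.39,"grip": 0},
    {"x": 0.2,"y": -0.18,"z": 0,"rz": -0.52,"grip": 0},
    {"x": 0.24,"y": -0.216,"z": 0,"rz": -0.65,"grip": 0},
    {"x": 0.28,"y": -0.25,"z": 0,"rz": -0.78,"grip": 0},
    {"x": 0.32,"y": -0.288,"z": 0.01,"rz": -0.91,"grip": 0},
    {"x": 0.36,"y": -0.324,"z": 0.02,"rz": -1.0438,"grip": 0}
  ]
}}

```text
invalid input
```

```bash
python3 -c "
from h import *
st((0,75,110))"
```

```text
t 0.1 encl [-200.  -544.9  230.5] F encl [-0.54 -0.55 -0.18] w 1.0
tool axes in encl (cols)
 [[ 0.864  0.503 -0.001]
 [ 0.503 -0.864  0.002]
 [ 0.    -0.002 -1.   ]]
rotvec to align [-1.70e-03  3.00e-04  5.27e-01]
rotvec to align [-4.0000e-04 -2.3000e-03 -2.6146e+00]
rotvec to align [-1.4000e-03 -1.0000e-03 -1.0438e+00]
rotvec to align [-1.2000e-03  1.7000e-03  2.0978e+00]
move tool [ 0.4846 -0.435   0.1213]
```

>>> {"fn": "play_rows", "kwargs": {
  "commands": [
    {"x": 0.06,"y": -0.054,"z": 0,"rx": 0,"ry": 0,"rz": -0.13,"grip": 0},
    {"x": 0.12,"y": -0.108,"z": 0,"rx": 0,"ry": 0,"rz": -0.26,"grip": 0},
    {"x": 0.16,"y": -0.145,"z": 0,"rx": 0,"ry": 0,"rz": -0.39,"grip": 0},
    {"x": 0.2,"y": -0.18,"z": 0,"rx": 0,"ry": 0,"rz": -0.52,"grip": 0},
    {"x": 0.24,"y": -0.216,"z": 0,"rx": 0,"ry": 0,"rz": -0.65,"grip": 0},
    {"x": 0.28,"y": -0.25,"z": 0,"rx": 0,"ry": 0,"rz": -0.78,"grip": 0},
    {"x": 0.32,"y": -0.288,"z": 0.01,"rx": 0,"ry": 0,"rz": -0.91,"grip": 0},
    {"x": 0.36,"y": -0.324,"z": 0.02,"rx": 0,"ry": 0,"rz": -1.0438,"grip": 0}
  ],
  "force": 20
}}

```text
t: 1.1
tcp_pos: [0.4361, -0.1245, 0.2111]
tcp_rot: [2.382, 2.048, 0.0]
contact_force: [1.6, 0.0, -0.1]
width: 0.0
grasp_force: 0.0
```

```bash
python3 -c "
from h import *
st((0,75,110))"
```

```text
t 1.1 encl [-51.4 -82.4 211.1] F encl [ 1.56  0.27 -0.14] w 0.0
tool axes in encl (cols)
 [[-0.005  1.     0.   ]
 [ 1.     0.005 -0.   ]
 [-0.     0.    -1.   ]]
rotvec to align [ 3.0000e-04 -3.0000e-04  1.5754e+00]
rotvec to align [ 2.0000e-04  3.0000e-04 -1.5662e+00]
rotvec to align [0.0004 0.     0.0046]
rotvec to align [-1.0000e-04  6.0000e-04 -3.1369e+00]
move tool [0.1571 0.0521 0.1011]
```

>>> {"fn": "play_rows", "kwargs": {
  "commands": [
    {"x": 0.05,"y": 0.018,"z": 0,"rx": 0,"ry": 0,"rz": 0,"grip": 0},
    {"x": 0.1,"y": 0.036,"z": 0,"rx": 0,"ry": 0,"rz": 0.005,"grip": 0},
    {"x": 0.157,"y": 0.052,"z": 0.03,"rx": 0,"ry": 0,"rz": 0.005,"grip": 0},
    {"x": 0.157,"y": 0.052,"z": 0.07,"rx": 0,"ry": 0,"rz": 0.005,"grip": 0},
    {"x": 0.157,"y": 0.052,"z": 0.1,"rx": 0,"ry": 0,"rz": 0.005,"grip": 0},
    {"x": 0.157,"y": 0.052,"z": 0.11,"rx": 0,"ry": 0,"rz": 0.005,"grip": 0},
    {"x": 0.157,"y": 0.052,"z": 0.11,"rx": 0,"ry": 0,"rz": 0.005,"grip": 0}
  ]
}}

```text
t: 1.98
tcp_pos: [0.511, 0.0206, 0.1011]
tcp_rot: [-2.392, -2.036, 0.001]
contact_force: [-0.7, 0.6, 0.4]
width: -0.0
grasp_force: 0.0
```

```bash
python3 - <<'E'
from h import *
st((0,75,90))
from rig import ctrl
d=ctrl.snapshot("scene");im=np.hstack([cv2.resize(d["pixels"][150:290,240:420],None,fx=4,fy=4,interpolation=cv2.INTER_CUBIC)]);cv2.imwrite("pics/a1.png",im)
E
```

```text
t 1.98 encl [  0.2  72.5 101.1] F encl [-0.75  0.45  0.41] w -0.0
tool axes in encl (cols)
 [[ 0.005  1.    -0.001]
 [ 1.    -0.005  0.   ]
 [ 0.    -0.001 -1.   ]]
rotvec to align [-1.0000e-03  9.0000e-04  1.5655e+00]
rotvec to align [-9.0000e-04 -1.0000e-03 -1.5761e+00]
rotvec to align [-0.0012 -0.     -0.0053]
rotvec to align [-0.0000e+00  1.9000e-03  3.1363e+00]
move tool [ 0.0025 -0.0002  0.0111]
```

View pics/a1.png

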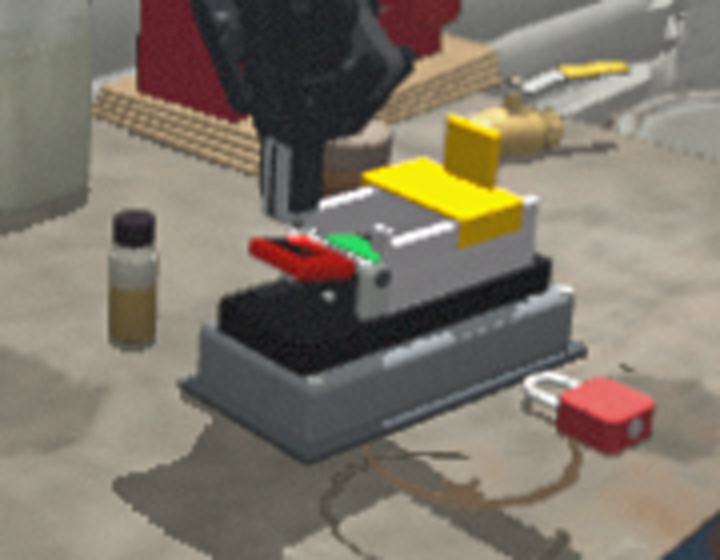

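The finger tip is at crop (285,212), over the red end at (305,258). I now descend slowly.

>>> {"fn": "play_rows", "kwargs": {
  "commands": [
    {"x": 0.002,"y": 0,"z": 0.004,"rx": 0,"ry": 0,"rz": -0.005,"grip": 0},
    {"x": 0.002,"y": 0,"z": 0.008,"rx": 0,"ry": 0,"rz": -0.005,"grip": 0},
    {"x": 0.002,"y": 0,"z": 0.01,"rx": 0,"ry": 0,"rz": -0.005,"grip": 0},
    {"x": 0.002,"y": 0,"z": 0.011,"rx": 0,"ry": 0,"rz": -0.005,"grip": 0},
    {"x": 0.002,"y": 0,"z": 0.012,"rx": 0,"ry": 0,"rz": -0.005,"grip": 0},
    {"x": 0.002,"y": 0,"z": 0.013,"rx": 0,"ry": 0,"rz": -0.005,"grip": 0},
    {"x": 0.002,"y": 0,"z": 0.014,"rx": 0,"ry": 0,"rz": -0.005,"grip": 0}
  ]
}}

```text
t: 2.9
tcp_pos: [0.5117, 0.0227, 0.0874]
tcp_rot: [2.387, 2.042, 0.0]
contact_force: [-1.4, -0.1, 6.6]
width: -0.003
grasp_force: 3.1
```

>>> {"fn": "play_rows", "kwargs": {
  "commands": [
    {"x": 0,"y": 0,"z": 0.001,"rx": 0,"ry": 0,"rz": 0,"grip": 0},
    {"x": 0,"y": 0,"z": 0.002,"rx": 0,"ry": 0,"rz": 0,"grip": 0}
  ]
}}

```text
t: 3.15
tcp_pos: [0.5118, 0.0231, 0.086]
tcp_rot: [-2.387, -2.042, -0.001]
contact_force: [-1.9, 2.6, 8.0]
width: 0.0
grasp_force: 4.2
```

>>> {"fn": "play_rows", "kwargs": {
  "commands": [
    {"x": 0,"y": 0,"z": 0.001,"rx": 0,"ry": 0,"rz": 0,"grip": 0},
    {"x": 0,"y": 0,"z": 0.002,"rx": 0,"ry": 0,"rz": 0,"grip": 0}
  ]
}}

```text
t: 3.4
tcp_pos: [0.5119, 0.0236, 0.084]
tcp_rot: [-2.387, -2.041, -0.002]
contact_force: [-1.3, 4.0, 6.6]
width: -0.003
grasp_force: 3.7
```

>>> {"fn": "play_rows", "kwargs": {
  "commands": [
    {"x": 0,"y": 0,"z": 0.001,"rx": 0,"ry": 0,"rz": 0,"grip": 0},
    {"x": 0,"y": 0,"z": 0.002,"rx": 0,"ry": 0,"rz": 0,"grip": 0}
  ]
}}

```text
t: 3.65
tcp_pos: [0.512, 0.0236, 0.0819]
tcp_rot: [-2.387, -2.042, -0.003]
contact_force: [-0.3, 4.0, 5.2]
width: -0.003
grasp_force: 2.4
```

>>> {"fn": "play_rows", "kwargs": {
  "commands": [
    {"x": 0,"y": 0,"z": 0.001,"rx": 0,"ry": 0,"rz": 0,"grip": 0},
    {"x": 0,"y": 0,"z": 0.002,"rx": 0,"ry": 0,"rz": 0,"grip": 0}
  ]
}}

```text
t: 3.9
tcp_pos: [0.5119, 0.0227, 0.0794]
tcp_rot: [2.387, 2.042, 0.001]
contact_force: [-0.3, 0.4, 1.0]
width: 0.002
grasp_force: 0.7
```

>>> {"fn": "play_rows", "kwargs": {
  "commands": [
    {"x": 0,"y": 0,"z": 0.001,"rx": 0,"ry": 0,"rz": 0,"grip": 0},
    {"x": 0,"y": 0,"z": 0.002,"rx": 0,"ry": 0,"rz": 0,"grip": 0}
  ]
}}

```text
t: 4.15
tcp_pos: [0.5113, 0.0225, 0.077]
tcp_rot: [-2.387, -2.042, 0.001]
contact_force: [-0.7, 1.0, 0.3]
width: 0.003
grasp_force: 0.0
```

The force fell from 8 N to 0, so the rocker snapped. I retreat and look.

>>> {"fn": "play_rows", "kwargs": {
  "commands": [
    {"x": 0,"y": 0,"z": -0.04,"rx": 0,"ry": 0,"rz": 0,"grip": 0},
    {"x": 0,"y": 0,"z": -0.085,"rx": 0,"ry": 0,"rz": 0,"grip": 0},
    {"x": -0.05,"y": 0,"z": -0.09,"rx": 0,"ry": 0,"rz": 0,"grip": 0},
    {"x": -0.1,"y": 0,"z": -0.09,"rx": 0,"ry": 0,"rz": 0,"grip": 0},
    {"x": -0.15,"y": 0,"z": -0.09,"rx": 0,"ry": 0,"rz": 0,"grip": 0},
    {"x": -0.165,"y": 0,"z": -0.09,"rx": 0,"ry": 0,"rz": 0,"grip": 0},
    {"x": -0.165,"y": 0,"z": -0.09,"rx": 0,"ry": 0,"rz": 0,"grip": 0}
  ]
}}

```text
t: 5.03
tcp_pos: [0.4858, -0.1408, 0.167]
tcp_rot: [-2.389, -2.039, 0.0]
contact_force: [-0.1, -0.1, -0.1]
width: -0.0
grasp_force: 0.0
```

```bash
python3 - <<'E'
from h import *
st((0,-75,106))
from rig import ctrl
d=ctrl.snapshot("scene");im=np.hstack([cv2.resize(d["pixels"][150:290,240:420],None,fx=4,fy=4,interpolation=cv2.INTER_CUBIC)]);cv2.imwrite("pics/a2.png",im)
E
```

```text
t 5.03 encl [  0.2 -90.9 167. ] F encl [-0.12 -0.13 -0.05] w -0.0
tool axes in encl (cols)
 [[ 0.002  1.    -0.001]
 [ 1.    -0.002  0.001]
 [ 0.001 -0.001 -1.   ]]
rotvec to align [-9.0000e-04  1.0000e-04  1.5686e+00]
rotvec to align [-1.000e-04 -9.000e-04 -1.573e+00]
rotvec to align [-0.0006 -0.0005 -0.0022]
rotvec to align [-8.0000e-04  1.0000e-03  3.1394e+00]
move tool [ 0.0158 -0.0002  0.061 ]
```

View pics/a2.png

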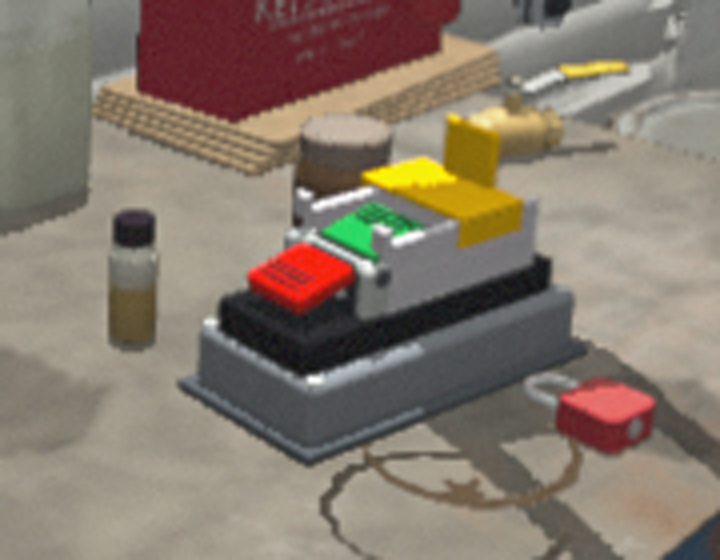

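The red end is down at crop (300,272) and the green end is up. I now lower the tip behind the tab and approach it.

>>> {"fn": "play_rows", "kwargs": {
  "commands": [
    {"x": 0,"y": 0,"z": 0.03,"rx": 0,"ry": 0,"rz": 0,"grip": 0},
    {"x": 0,"y": 0,"z": 0.055,"rx": 0,"ry": 0,"rz": 0,"grip": 0},
    {"x": 0,"y": 0,"z": 0.061,"rx": 0,"ry": 0,"rz": 0,"grip": 0},
    {"x": 0.008,"y": 0,"z": 0.061,"rx": 0,"ry": 0,"rz": 0,"grip": 0},
    {"x": 0.016,"y": 0,"z": 0.061,"rx": 0,"ry": 0,"rz": 0,"grip": 0},
    {"x": 0.019,"y": 0,"z": 0.061,"rx": 0,"ry": 0,"rz": 0,"grip": 0},
    {"x": 0.022,"y": 0,"z": 0.061,"rx": 0,"ry": 0,"rz": 0,"grip": 0}
  ]
}}

```text
t: 5.95
tcp_pos: [0.4899, -0.1183, 0.1069]
tcp_rot: [2.386, 2.042, 0.001]
contact_force: [-0.4, 0.1, 0.4]
width: -0.001
grasp_force: 0.0
```

>>> {"fn": "play_rows", "kwargs": {
  "commands": [
    {"x": 0.002,"y": 0,"z": 0,"rx": 0,"ry": 0,"rz": 0,"grip": 0},
    {"x": 0.004,"y": 0,"z": 0,"rx": 0,"ry": 0,"rz": 0,"grip": 0},
    {"x": 0.006,"y": 0,"z": 0,"rx": 0,"ry": 0,"rz": 0,"grip": 0},
    {"x": 0.008,"y": 0,"z": 0,"rx": 0,"ry": 0,"rz": 0,"grip": 0}
  ]
}}

```text
t: 6.45
tcp_pos: [0.4907, -0.1111, 0.1063]
tcp_rot: [2.386, 2.043, -0.001]
contact_force: [-1.0, -4.9, -0.3]
width: 0.001
grasp_force: 2.0
```

>>> {"fn": "play_rows", "kwargs": {
  "commands": [
    {"x": 0.002,"y": 0,"z": 0,"rx": 0,"ry": 0,"rz": 0,"grip": 0},
    {"x": 0.004,"y": 0,"z": 0,"rx": 0,"ry": 0,"rz": 0,"grip": 0},
    {"x": 0.006,"y": 0,"z": 0,"rx": 0,"ry": 0,"rz": 0,"grip": 0},
    {"x": 0.008,"y": 0,"z": 0,"rx": 0,"ry": 0,"rz": 0,"grip": 0}
  ]
}}

```text
t: 6.95
tcp_pos: [0.492, -0.1027, 0.1063]
tcp_rot: [2.387, 2.043, -0.0]
contact_force: [-0.9, -4.2, 0.7]
width: 0.002
grasp_force: 2.0
```

>>> {"fn": "play_rows", "kwargs": {
  "commands": [
    {"x": 0.002,"y": 0,"z": 0,"rx": 0,"ry": 0,"rz": 0,"grip": 0},
    {"x": 0.004,"y": 0,"z": 0,"rx": 0,"ry": 0,"rz": 0,"grip": 0},
    {"x": 0.006,"y": 0,"z": 0,"rx": 0,"ry": 0,"rz": 0,"grip": 0},
    {"x": 0.008,"y": 0,"z": 0,"rx": 0,"ry": 0,"rz": 0,"grip": 0},
    {"x": 0.01,"y": 0,"z": 0,"rx": 0,"ry": 0,"rz": 0,"grip": 0},
    {"x": 0.012,"y": 0,"z": 0,"rx": 0,"ry": 0,"rz": 0,"grip": 0},
    {"x": 0.014,"y": 0,"z": 0,"rx": 0,"ry": 0,"rz": 0,"grip": 0},
    {"x": 0.016,"y": 0,"z": 0,"rx": 0,"ry": 0,"rz": 0,"grip": 0}
  ]
}}

```text
t: 7.95
tcp_pos: [0.4945, -0.0868, 0.1063]
tcp_rot: [-2.387, -2.043, -0.0]
contact_force: [-1.5, -3.6, -0.3]
width: -0.003
grasp_force: 2.0
```

>>> {"fn": "play_rows", "kwargs": {
  "commands": [
    {"x": 0.002,"y": 0,"z": 0,"rx": 0,"ry": 0,"rz": 0,"grip": 0},
    {"x": 0.004,"y": 0,"z": 0,"rx": 0,"ry": 0,"rz": 0,"grip": 0},
    {"x": 0.006,"y": 0,"z": 0,"rx": 0,"ry": 0,"rz": 0,"grip": 0},
    {"x": 0.008,"y": 0,"z": 0,"rx": 0,"ry": 0,"rz": 0,"grip": 0}
  ]
}}

```text
t: 8.45
tcp_pos: [0.4957, -0.0789, 0.1063]
tcp_rot: [-2.387, -2.043, -0.0]
contact_force: [-1.8, -3.8, -0.4]
width: -0.002
grasp_force: 2.0
```

>>> {"fn": "play_rows", "kwargs": {
  "commands": [
    {"x": 0.001,"y": 0,"z": 0,"rx": 0,"ry": 0,"rz": 0,"grip": 0},
    {"x": 0.002,"y": 0,"z": 0,"rx": 0,"ry": 0,"rz": 0,"grip": 0},
    {"x": 0.003,"y": 0,"z": 0,"rx": 0,"ry": 0,"rz": 0,"grip": 0}
  ]
}}

```text
t: 8.82
tcp_pos: [0.4961, -0.076, 0.1063]
tcp_rot: [-2.387, -2.042, -0.0]
contact_force: [-0.2, -3.9, 0.3]
width: -0.002
grasp_force: 2.0
```

```bash
python3 -c "
from h import *
st()"
```

```text
t 8.82 encl [  0.5 -25.2 106.3] F encl [ 0.36 -3.9   0.35] w -0.0
tool axes in encl (cols)
 [[-0.  1. -0.]
 [ 1.  0.  0.]
 [ 0. -0. -1.]]
rotvec to align [-2.0000e-04 -0.0000e+00  1.5708e+00]
rotvec to align [ 0.0000e+00 -2.0000e-04 -1.5708e+00]
rotvec to align [-0.0001 -0.0001  0.    ]
rotvec to align [ 2.0000e-04 -2.0000e-04 -3.1416e+00]
```

>>> {"fn": "play_rows", "kwargs": {
  "commands": [
    {"x": 0.001,"y": 0,"z": 0,"rx": 0,"ry": 0,"rz": 0,"grip": 0},
    {"x": 0.002,"y": 0,"z": 0,"rx": 0,"ry": 0,"rz": 0,"grip": 0},
    {"x": 0.003,"y": 0,"z": 0,"rx": 0,"ry": 0,"rz": 0,"grip": 0}
  ]
}}

```text
t: 9.2
tcp_pos: [0.4966, -0.073, 0.1063]
tcp_rot: [-2.387, -2.042, -0.0]
contact_force: [-0.1, -3.8, -0.2]
width: 0.0
grasp_force: 2.0
```

>>> {"fn": "play_rows", "kwargs": {
  "commands": [
    {"x": 0.001,"y": 0,"z": 0,"rx": 0,"ry": 0,"rz": 0,"grip": 0},
    {"x": 0.002,"y": 0,"z": 0,"rx": 0,"ry": 0,"rz": 0,"grip": 0}
  ]
}}

```text
t: 9.45
tcp_pos: [0.497, -0.0711, 0.1063]
tcp_rot: [-2.387, -2.043, -0.0]
contact_force: [-1.6, -3.2, -0.2]
width: 0.001
grasp_force: 2.0
```

>>> {"fn": "play_rows", "kwargs": {
  "commands": [
    {"x": 0.001,"y": 0,"z": 0,"rx": 0,"ry": 0,"rz": 0,"grip": 0}
  ]
}}

```text
t: 9.57
tcp_pos: [0.4971, -0.0701, 0.1063]
tcp_rot: [-2.387, -2.043, -0.0]
contact_force: [-2.0, -3.7, -0.2]
width: 0.0
grasp_force: 2.0
```

>>> {"fn": "play_rows", "kwargs": {
  "commands": [
    {"x": 0.001,"y": 0,"z": 0,"rx": 0,"ry": 0,"rz": 0,"grip": 0},
    {"x": 0.002,"y": 0,"z": 0,"rx": 0,"ry": 0,"rz": 0,"grip": 0}
  ]
}}

```text
t: 9.82
tcp_pos: [0.4974, -0.0681, 0.1063]
tcp_rot: [-2.387, -2.043, -0.0]
contact_force: [-1.6, -4.2, 0.2]
width: -0.003
grasp_force: 2.0
```

>>> {"fn": "play_rows", "kwargs": {
  "commands": [
    {"x": 0.001,"y": 0,"z": 0,"rx": 0,"ry": 0,"rz": 0,"grip": 0}
  ]
}}

```text
t: 9.95
tcp_pos: [0.4975, -0.0675, 0.1063]
tcp_rot: [2.386, 2.043, -0.001]
contact_force: [-2.6, -7.5, 0.2]
width: 0.001
grasp_force: 4.0
```

>>> {"fn": "play_rows", "kwargs": {
  "commands": [
    {"x": 0.001,"y": 0,"z": 0,"rx": 0,"ry": 0,"rz": 0,"grip": 0}
  ]
}}

```text
t: 10.07
tcp_pos: [0.4975, -0.0674, 0.1064]
tcp_rot: [2.385, 2.043, -0.003]
contact_force: [-2.8, -13.8, 0.2]
width: 0.002
grasp_force: 6.2
```

The tip has stalled and the force is rising, so the shutter is at its stop. I back straight off, rise and check.

>>> {"fn": "play_rows", "kwargs": {
  "commands": [
    {"x": 0.0005,"y": 0,"z": 0,"rx": 0,"ry": 0,"rz": 0,"grip": 0},
    {"x": 0.0005,"y": 0,"z": 0,"rx": 0,"ry": 0,"rz": 0,"grip": 0}
  ]
}}

```text
t: 10.32
tcp_pos: [0.4976, -0.0674, 0.1064]
tcp_rot: [2.384, 2.043, -0.004]
contact_force: [-3.2, -11.0, 0.7]
width: 0.002
grasp_force: 6.0
```

>>> {"fn": "play_rows", "kwargs": {
  "commands": [
    {"x": -0.01,"y": 0,"z": 0,"rx": 0,"ry": 0,"rz": 0,"grip": 0},
    {"x": -0.03,"y": 0,"z": 0,"rx": 0,"ry": 0,"rz": 0,"grip": 0},
    {"x": -0.04,"y": 0,"z": -0.04,"rx": 0,"ry": 0,"rz": 0,"grip": 0},
    {"x": -0.08,"y": 0,"z": -0.09,"rx": 0,"ry": 0,"rz": 0,"grip": 0},
    {"x": -0.13,"y": 0,"z": -0.1,"rx": 0,"ry": 0,"rz": 0,"grip": 0},
    {"x": -0.18,"y": 0,"z": -0.1,"rx": 0,"ry": 0,"rz": 0,"grip": 0},
    {"x": -0.18,"y": 0,"z": -0.1,"rx": 0,"ry": 0,"rz": 0,"grip": 0}
  ]
}}

```text
t: 11.2
tcp_pos: [0.4702, -0.2464, 0.2067]
tcp_rot: [2.39, 2.037, 0.002]
contact_force: [-0.6, 1.1, 0.2]
width: 0.002
grasp_force: 0.0
```

```bash
python3 - <<'E'
from h import *
st()
from rig import ctrl
a=ctrl.snapshot("scene")["pixels"][150:290,240:420];b=ctrl.snapshot("top")["pixels"][190:330,240:390]
cv2.imwrite("pics/a3.png",cv2.resize(np.hstack([a,b]),None,fx=2.4,fy=2.4,interpolation=cv2.INTER_CUBIC))
E
```

```text
t 11.2 encl [   1.1 -197.6  206.7] F encl [-0.73  0.97  0.22] w 0.0
tool axes in encl (cols)
 [[ 0.004  1.     0.002]
 [ 1.    -0.004 -0.   ]
 [-0.     0.002 -1.   ]]
rotvec to align [ 1.7000e-03 -1.4000e-03  1.5668e+00]
rotvec to align [ 1.4000e-03  1.7000e-03 -1.5748e+00]
rotvec to align [ 0.002   0.0002 -0.004 ]
rotvec to align [ 3.0000e-04 -3.1000e-03  3.1376e+00]
```

View pics/a3.png

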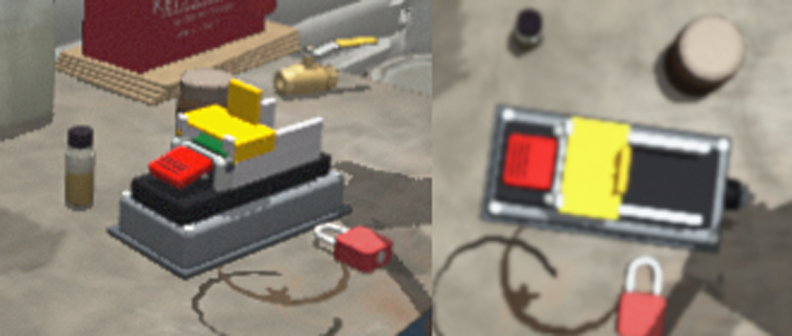

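The red end is down at (178,167). The shutter covers the green end and reaches the rail ends at (597,168), and the vial, jar and padlock have not moved.

```bash
python3 -c "
from rig import ctrl
print(ctrl.close_job())"
```

```text
the job is handed in; nothing more can be done
None
```

The pump is locked off: the red end of the rocker snapped down and stayed, and the yellow shutter is home against its stop over the green end. The highest force read was about 14 N, the vial, jar and padlock were not moved, and the job was handed in at about 11 s.

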